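# Gauge the small brown bottle on the bench caliper

### The arm

A 7-joint arm with a two-finger parallel gripper is mounted at the origin on a cart in front of the work surface, level with it; the furniture and walls round the work are solid. World frame = base frame: x ahead of the robot, y to its left, z up, the work surface at z = 0. Lengths are in mm, angles in degrees, forces in N, time in s.
With the tool pointing down it reaches from about 350 to 900 mm from the base axis. Payload 19.9 kg.
Tool frame: the origin (TCP) lies at the very end of the fingers, on their centre line; the grasp point (between the pads) lies 19 mm behind it (manip.grasp_offset is the distance from the TCP to the grasp point, in mm); z points along the fingers, y is the line along which they close (so a half turn about z gives the same grasp; the last joint's range is limited). The gripper opens to 85 mm and grips with 20 to 120 N. Pads are 22 mm wide; open, the fingers measure 114 mm over their backs; the gripper's body (76 mm by 85 mm) begins 54 mm behind the grasp point. The pads swing forward as they close: fully open they stand 13 mm farther back than shut.
Start: joints at [63.512, 23.915, -0.59, 92.452, 0.269, 63.638, -3.037], TCP at [255.3, -570.459, 231.26] pointing down, gripper open.
Joint ranges: [-161.28, 161.28], [-22.2, 115.67], [-73.04, 71.86], [3.21, 147.25], [-68.34, 248.33], [10.77, 114.83], [-161.83, 161.83]. Speed limits (degrees/s): [108.29, 108.29, 136.94, 136.94, 172.46, 172.46, 172.46].

### API

Orientations are given as [roll, pitch, yaw] about the fixed x, y, z axes, in that order (R = Rz(yaw) Ry(pitch) Rx(roll)).
In Python, from rig import manip, read_camera, workorder gives the robot as it stands.
- The arm moves only by the tool arm_command, never from a script. Its argument "increments" is a list of rows, each an object with "linear": the shift along the world's x, y, z in mm, a list of three; "turn": the turn about the world's z in rad; "fingers": the opening, from -1 (shut) to 1 (fully open), so that 0 is half open. In form: [{"linear": [dx, dy, dz], "turn": turn, "fingers": fingers}, ...]. A call has 1 to 8 rows; each row is the pose to reach, as a shift and turn from the pose commanded when the call began; what a row does not reach only later rows make up. A row lasts 1/8 s, in which the tool goes at most 62.5 mm and 10.7 degrees, less where a joint would pass 70% of its speed; a pose out of reach is approached as far as the arm can. A call with a gripper value outside its range is refused whole. The fingers move at their own pace and stop on an object; "grip_force" is the grip in N (left out, the last holds). Time passes only in rows, so rows that repeat a pose let the fingers close. It gives the time, the measured TCP pose, the force, the opening and the grip force at its end, in the units of the state.
- manip.state(): the state, without advancing time (a new reading comes with each control period).
- read_camera(name): name is "side" or "top"; returns a dict with "frame" (420x560x3 uint8, red, green, blue), "fx", "fy", "cx", "cy" (pixels), "cam_to_world" (4x4, takes a point from camera to world coordinates). Camera axes: x right, y up, looking along -z (the intrinsics and any distortion apply to the point x, -y, -z); pixel columns grow to the right and rows downward; lengths in mm; the calibration is good to about 2 mm. A picture is of the moment at which its call begins. There is no depth.
- workorder.job_done(): hands the job in; it is judged then, once.
The state is a dict: "time_s": time; "joint_pos": joint angles; "joint_vel": joint speeds; "effort": joint torques, N m; "eef_pos": TCP position; "eef_rot": TCP orientation; "ft_force": force on the tool from outside, world axes, zero at the start; "moment": the same for the moment, N m; "finger_gap": finger opening in mm; "finger_force": force on a finger pad.
Only numpy, scipy, OpenCV 4.12 (cv2) and the standard library are available. Lean on these libraries where they do the work, as an engineer would, in place of code of your own. Each camera call takes 0.05 s, during which the arm holds its last target. There are 200 camera calls.

### The job

Stand the small brown bottle upright on the bed of the bench caliper, between its two jaws, then slide the moving jaw gently up to it until the bottle is lightly held between both jaws. Keep the jaws square to each other, and leave the bottle standing there with the jaws closed on it.

Things in the scene. Friction and masses are not known exactly. Their poses are not given: they have to be found in the camera images.
- small_bottle_mid (a point): Small brown screw-cap bottle with a black cap, the smallest of the bottles: 85 mm tall, body round, 44 mm in diameter, straight-sided from the foot to about 55 mm up; cap 25 mm in diameter. About 90 g, loose. This point is on its axis, half-way up (42.5 mm above its foot); z points up the bottle.
- caliper: Bench caliper, fixed: grey bed plate 120 x 250 mm (x, y), its top 10 mm above the bench; steel beam along y at x = 31 to 49 mm, 36 mm high. Origin: centre of the plate's underside, z up. Both jaws are bars across x, 10 to 40 mm above the bench, reaching from the beam to x = -42 mm. The fixed jaw's face is at y = -65 mm and looks to +y. Bottle goes at about x = -15 mm (at most +9), foot on the bed.
- thumb_post (a point): Black upright thumb post on the moving jaw's slide, over the beam: 22 mm across the beam (caliper x), 14 mm along it (caliper y), from 48 to 89 mm above the bench. This point: on its centre line, 15 mm below its top, 22 mm behind the moving jaw's face. Grip or push it along the caliper's y to slide the jaw; friction about 1.5 N, the jaw stays where it is left.
- slide (a joint): The gap between the two measuring faces in m: 0 with the jaws shut, 0.130 fully open; 0.044 when closed on the small bottle. The moving jaw closes toward the caliper's -y.
- moving_jaw: The moving jaw, a steel bar 86 x 16 x 30 mm (x, y, z) carried by the slide. Origin at bench height under the beam's centre line, in the plane of the measuring face; its axes are parallel to the caliper's as long as it is square. It has springy play about the vertical (8 N m per rad), so a hard push out on the jaw itself tilts it.
Not all that is in view belongs to the job. Leave any blue or green look-alike of the part that bears small_bottle_mid alone.

How it is judged (in metres and radians):
On the way, in this order (a step that is already met when the one before it is completed fails the run):
1. the bottle stands upright on the bed between the open jaws (z of small_bottle_mid in the frame of caliper below 0.058 m and x of small_bottle_mid in the frame of caliper between -0.045 and 0.015 m and y of small_bottle_mid in the frame of caliper between -0.048 and 0.05 m and angle between small_bottle_mid's own z axis and vertical below 0.15 rad and value of joint slide above 0.05 m), for 0.2 s.
2. the moving jaw touches the bottle (contact force between moving_jaw and bottle_small above 0.2 N and value of joint slide below 0.047 m).
At the end, for the whole second after the job is handed in: The small bottle stands upright (within 8 degrees) and still on the caliper's bed between the jaws, the gap between the jaws is 44 mm to at most 3 mm more, and the jaws are square to each other within 7 degrees (value of joint slide between 0.04 and 0.047 m and x of small_bottle_mid in the frame of caliper between -0.04 and 0.015 m and y of small_bottle_mid in the frame of caliper between -0.05 and -0.036 m and z of small_bottle_mid in the frame of caliper below 0.058 m and angle between small_bottle_mid's own z axis and vertical below 0.15 rad and angle between the y axis of moving_jaw and the y axis of caliper, either way round below 0.12 rad and linear speed of bottle_small below 0.02 m/s); the robot touches nothing.
It fails at once if the jaw is driven hard into the bottle (over 60 N) (contact force between moving_jaw and bottle_small above 60 N).
It fails at once if the moving jaw is tilted out of square by more than 10 degrees (angle between the y axis of moving_jaw and the y axis of caliper, either way round above 0.175 rad).
It fails at once if the bottle is tipped over (angle between small_bottle_mid's own z axis and vertical above 0.8 rad).
It also fails if it takes over 45 s, if anything falls off the work surface, if the arm or the gripper's body presses on something with over 40 N, if the wrist force passes 120 N, or if a joint passes its speed limit or range.

## Working session

There is one attempt and no reset: what is moved stays moved. The work goes in short steps, Python scripts to look and compute and a tool call to move; the robot and the scene stay as the last step left them, time stands still between calls to the robot, and variables do not carry over. Pictures are saved under pics/ and viewed, at most 10 in all, crops included, and the job is handed in when it is done.

Besides the shell and the picture viewer there is one more tool, called after "Request:" as name([rows], argument=value, ...), one row to a line, values as JSON. arm_command: Moves the arm, as the interface text tells. Its arguments: {"type":"object","properties":{"increments":{"type":"array"},"grip_force":{"type":"number"}},"required":["increments"]}

```bash
mkdir -p pics; python3 - <<'E'
from rig import manip, read_camera
import cv2,numpy as np,pickle
d={}
for n in("side","top"):
    c=read_camera(n);d[n]=c;cv2.imwrite(f"pics/{n}0.png",c["frame"][:,:,::-1])
    print(n,{k:(np.round(v,3).tolist() if k!="frame" else 0) for k,v in c.items()})
pickle.dump(d,open("c0.pkl","wb"))
s=manip.state();print(s, manip.grasp_offset)
E
```

```text
side {'frame': 0, 'fx': 414.311, 'fy': 414.311, 'cx': 281.317, 'cy': 218.134, 'cam_to_world': [[-0.975, 0.161, -0.152, 401.272], [-0.22, -0.64, 0.736, 857.975], [0.021, 0.751, 0.66, 732.048], [0.0, 0.0, 0.0, 1.0]]}
top {'frame': 0, 'fx': 475.072, 'fy': 475.072, 'cx': 277.111, 'cy': 207.599, 'cam_to_world': [[0.016, 0.986, -0.165, 404.725], [-0.999, 0.021, 0.033, 144.167], [0.036, 0.164, 0.986, 962.988], [0.0, 0.0, 0.0, 1.0]]}
{'time_s': 0.1, 'joint_pos': array([63.51046727, 23.94612147, -0.59100093, 92.48112295,  0.26911959,
       63.63864285, -3.03583339]), 'joint_vel': array([-0.01383871, -0.0809288 ,  0.02937254, -0.0733968 , -0.05812109,
       -0.02999471,  0.04077409]), 'effort': array([ 2.94875703e-03, -8.65830731e+01,  6.80585224e-01, -4.35640919e+01,
        1.92088651e-02,  4.85319877e-03, -1.64867847e-04]), 'eef_pos': array([ 255.19613564, -570.18663699,  230.71339334]), 'eef_rot': array([-1.79935643e+02,  4.54374026e-03,  2.41136060e+01]), 'ft_force': array([-0.01029235, -0.09111811,  0.7846164 ]), 'moment': array([ 0.02259256, -0.02600166,  0.05619039]), 'finger_force': 0.0, 'finger_gap': 85.19296596550306} 18.700000000000003
```

View pics/top0.png

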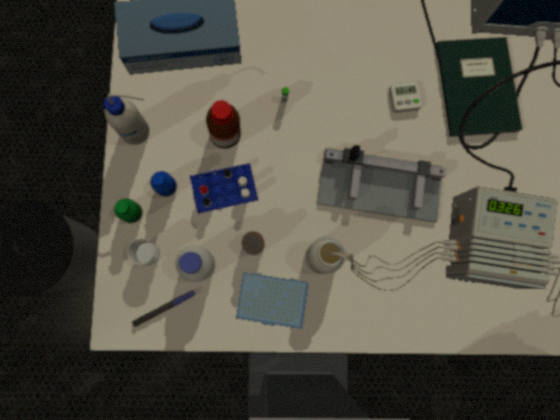

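View pics/side0.png

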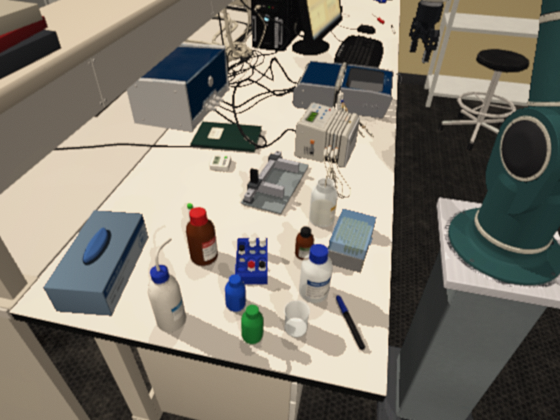

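The top view shows these candidates: small brown bottle with black cap at (253,242), blue (163,183) and green (128,210) look-alikes, and a large brown bottle with red cap at (223,120). The one at (253,242), or side (304,243), fits: it is brown, black-capped and the smallest. The caliper is at (380,185), its black post at (355,153) on the left, moving jaw. I'll confirm in enlarged crops.

```bash
python3 - <<'E'
import cv2,numpy as np,pickle
d=pickle.load(open("c0.pkl","rb"))
t=d["top"]["frame"][:,:,::-1];s=d["side"]["frame"][:,:,::-1]
def crop(im,x,y,w,h,k): return cv2.resize(im[y:y+h,x:x+w],None,fx=k,fy=k,interpolation=cv2.INTER_CUBIC)
a=crop(t,310,140,140,90,5)
a=cv2.convertScaleAbs(a,alpha=1.5)
b=crop(t,228,222,50,40,7);b=cv2.convertScaleAbs(b,alpha=1.8)
c=crop(s,280,220,50,45,7)
cv2.imwrite("pics/cal.png",a)
h=max(b.shape[0],c.shape[0]);o=np.zeros((h,b.shape[1]+c.shape[1],3),np.uint8)
o[:b.shape[0],:b.shape[1]]=b;o[:c.shape[0],b.shape[1]:]=c
cv2.imwrite("pics/bot.png",o)
E
```

```text
(no output)
```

View pics/cal.png

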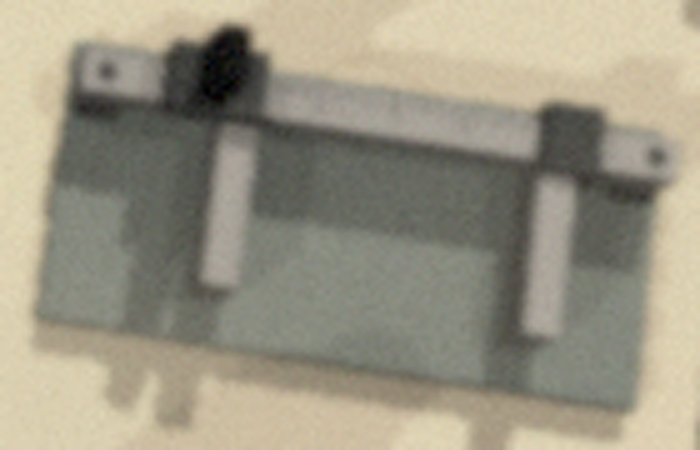

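View pics/bot.png

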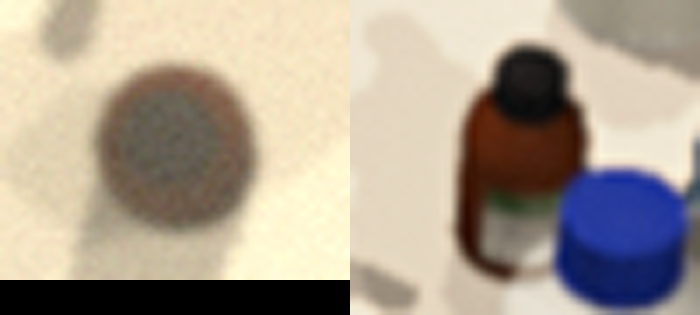

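```bash
cat >h.py <<'E'
import numpy as np,pickle
from scipy.optimize import least_squares
def ray(c,u,v):
    T=np.array(c["cam_to_world"]);r=T[:3,:3]@np.array([(u-c["cx"])/c["fx"],-(v-c["cy"])/c["fy"],-1]);return T[:3,3],r
def atz(c,u,v,z):
    o,r=ray(c,u,v);return (o+r*(z-o[2])/r[2])
E
python3 - <<'E'
from h import *
d=pickle.load(open("c0.pkl","rb"));t=d["top"];s=d["side"]
f=lambda u,v,k,x,y:((u+.5)/k-.5+x,(v+.5)/k-.5+y)
ct=lambda u,v,z:atz(t,*f(u,v,5,310,140),z)
print("bottle cap top",atz(t,*f(168,137,7,228,222),85),"body z50",atz(t,*f(176,146,7,228,222),50),"side cap",atz(s,*f(180,62,7,280,220),85),
 "side foot nr centre", atz(s,*f(155,265,7,280,220),0))
P=[((36,320),(-60,125,10)),((632,408),(-60,-125,10)),((522,333),(-42,-65,40)),((75,45),(49,125,36)),((678,135),(49,-125,36))]
W=np.array([ct(*p,q[2])[:2] for p,q in P]);L=np.array([q[:2] for _,q in P])
def res(p):
    c,S=np.cos(p[2]),np.sin(p[2]);return (L@np.array([[c,S],[-S,c]])+p[:2]-W).ravel()
r=least_squares(res,[500,0,0]);p=r.x;print(p[:2],np.degrees(p[2]),np.round(r.fun.reshape(-1,2),1))
c,S=np.cos(p[2]),np.sin(p[2]);inv=lambda w:np.array([[c,S],[-S,c]])@(w[:2]-p[:2])
for n,u,v,z in[("mj tipR",238,290,40),("mj face top",258,130,40),("mj tipL",198,288,40),("fj tipL",522,333,40),("fj top",537,178,40),("post top",236,35,89),("postL",248,30,89),("post bottom",215,95,48),("beam left low",75,95,36)]:
    print(n,inv(ct(u,v,z)))
for q in[(-15,-10),(40,65),(40,87)]:
    print(q,np.array([[c,-S],[S,c]])@q+p[:2])
E
```

```text
bottle cap top [487.86271524 160.94005349  85.        ] body z50 [488.74290085 159.35399665  50.        ] side cap [488.34188007 157.70993343  85.        ] side foot nr centre [4.89816117e+02 1.69830687e+02 1.13686838e-13]
[618.54267022 -99.14303579] -7.180592425563355 [[ 0.2  1.3]
 [ 0.2 -1.4]
 [ 0.7  1.4]
 [-0.6  0.2]
 [-0.5 -1.4]]
mj tipR [-41.94821184  48.28761837]
mj face top [24.42707091 47.67027995]
mj tipL [-43.50432578  64.2291921 ]
fj tipL [-42.49087731 -66.42827219]
fj top [ 21.60427989 -66.57466895]
post top [46.29481793 69.13355323]
postL [48.97553678 64.77072694]
post bottom [33.84272369 67.85555621]
beam left low [ 28.89600268 122.26846844]
(-15, -10) [ 602.41034203 -107.1896492 ]
(40, 65) [666.35377027 -39.65271126]
(40, 87) [669.10370804 -17.82525511]
```

Bottle confirmed by the crops: brown, black cap, white label. Top puts it at about (488, 159.5) and side agrees within 3 mm. The caliper fit is (618.5, -99.1), yaw -7.2°, with residuals up to about 1.4 mm. The moving jaw's face is at y≈48 and the post at y≈70, 22 mm apart as it should be. I'll move above the bottle with the fingers closing along caliper x.

Request:
arm_command([
  {"linear": [15,46,0],"turn": 0.07,"fingers": 0.5},
  {"linear": [32,100,0],"turn": 0.2,"fingers": 0.5},
  {"linear": [49,155,0],"turn": 0.33,"fingers": 0.5},
  {"linear": [66,210,0],"turn": 0.46,"fingers": 0.5},
  {"linear": [83,265,0],"turn": 0.59,"fingers": 0.5},
  {"linear": [100,320,0],"turn": 0.72,"fingers": 0.5},
  {"linear": [117,370,0],"turn": 0.85,"fingers": 0.5},
  {"linear": [130,410,0],"turn": 0.95,"fingers": 0.5},
], grip_force=25)

```text
time_s: 1.1
eef_pos: [385.5, -158.5, 231.3]
eef_rot: [-180.0, 0.0, 78.8]
ft_force: [-0.4, 0.1, 0.3]
finger_gap: 64.0
finger_force: 0.0
```

Request:
arm_command([
  {"linear": [16,50,0],"turn": 0.03,"fingers": 0.5},
  {"linear": [34,105,0],"turn": 0.07,"fingers": 0.5},
  {"linear": [52,160,0],"turn": 0.07,"fingers": 0.5},
  {"linear": [70,215,0],"turn": 0.07,"fingers": 0.5},
  {"linear": [87,270,0],"turn": 0.07,"fingers": 0.5},
  {"linear": [102.5,318,0],"turn": 0.07,"fingers": 0.5},
  {"linear": [102.5,318,-40],"turn": 0.07,"fingers": 0.5},
  {"linear": [102.5,318,-80],"turn": 0.07,"fingers": 0.5},
])

```text
time_s: 2.1
eef_pos: [487.7, 158.1, 150.0]
eef_rot: [180.0, -0.0, 82.6]
ft_force: [0.2, -0.3, 0.1]
finger_gap: 63.9
finger_force: 0.0
```

```bash
python3 - <<'E'
from rig import read_camera
import cv2,numpy as np
a=read_camera("side")["frame"][150:300,220:380,::-1];b=read_camera("top")["frame"][180:330,170:330,::-1]
cv2.imwrite("pics/pre.png",cv2.resize(np.hstack([a,b]),None,fx=2.4,fy=2.4,interpolation=cv2.INTER_CUBIC))
E
```

```text
(no output)
```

View pics/pre.png

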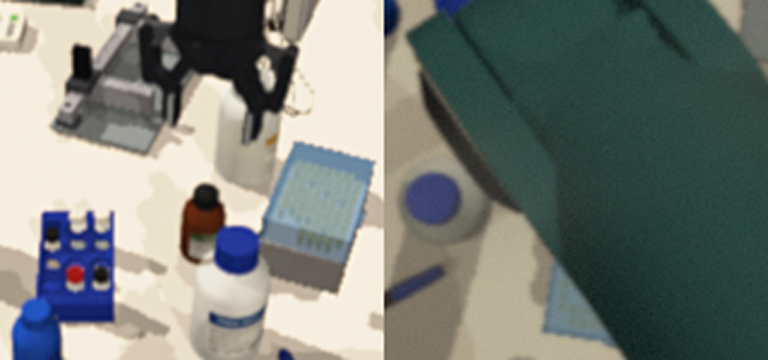

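The fingers are centred over the brown bottle, at (205,225) in the crop. The tip box edge is about 60 mm away, so the half-open fingers clear it (backs at ±46). Descending.

Request:
arm_command([
  {"linear": [0,1,-25],"turn": 0,"fingers": 0.5},
  {"linear": [0,1,-55],"turn": 0,"fingers": 0.5},
  {"linear": [0,1,-80],"turn": 0,"fingers": 0.5},
  {"linear": [0,1,-100],"turn": 0,"fingers": 0.5},
  {"linear": [0,1,-115],"turn": 0,"fingers": 0.5},
  {"linear": [0,1,-125],"turn": 0,"fingers": 0.5},
  {"linear": [0,1,-131],"turn": 0,"fingers": 0.5},
  {"linear": [0,1,-131],"turn": 0,"fingers": 0.5},
])

```text
time_s: 3.2
eef_pos: [492.9, 159.4, 22.4]
eef_rot: [179.5, -0.2, 82.5]
ft_force: [23.9, -0.0, 5.3]
finger_gap: 64.1
finger_force: 3.7
```

Request:
arm_command([
  {"linear": [0,0,0],"turn": 0,"fingers": 0.2},
  {"linear": [0,0,0],"turn": 0,"fingers": 0.0},
  {"linear": [0,0,0],"turn": 0,"fingers": -0.2},
  {"linear": [0,0,0],"turn": 0,"fingers": -0.2},
  {"linear": [0,0,0],"turn": 0,"fingers": -0.2},
  {"linear": [0,0,0],"turn": 0,"fingers": -0.2},
], grip_force=25)

```text
time_s: 3.95
eef_pos: [488.2, 158.7, 20.7]
eef_rot: [180.0, -0.0, 82.6]
ft_force: [0.7, -1.2, 9.1]
finger_gap: 42.6
finger_force: 24.1
```

The descent met about 24 N in x, most likely the tip box. The bottle now appears to be gripped (gap 42.6). I'll lift slowly and check.

Request:
arm_command([
  {"linear": [1,0,5],"turn": 0,"fingers": -0.2},
  {"linear": [2,0,15],"turn": 0,"fingers": -0.2},
  {"linear": [2,0,30],"turn": 0,"fingers": -0.2},
  {"linear": [2,0,50],"turn": 0,"fingers": -0.2},
  {"linear": [2,0,75],"turn": 0,"fingers": -0.2},
  {"linear": [2,0,100],"turn": 0,"fingers": -0.2},
  {"linear": [2,0,120],"turn": 0,"fingers": -0.2},
  {"linear": [2,0,120],"turn": 0,"fingers": -0.2},
])

```text
time_s: 4.95
eef_pos: [490.6, 158.7, 142.4]
eef_rot: [179.8, -0.0, 82.5]
ft_force: [0.7, -0.8, -0.7]
finger_gap: 42.7
finger_force: 25.6
```

```bash
python3 - <<'E'
from rig import read_camera
import cv2,numpy as np
a=read_camera("side")["frame"][120:300,180:400,::-1]
cv2.imwrite("pics/lift.png",cv2.resize(a,None,fx=3.2,fy=3.2,interpolation=cv2.INTER_CUBIC))
E
```

```text
(no output)
```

View pics/lift.png

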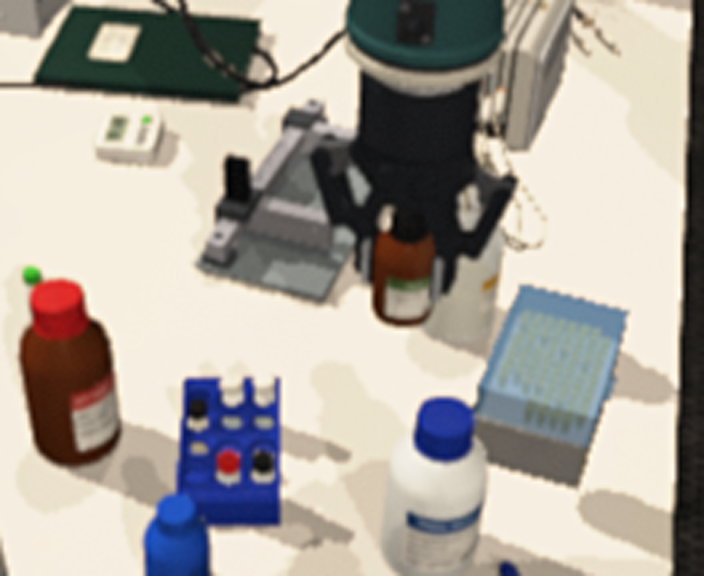

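Bottle is held upright, at (405,265) in the crop. The tip box has not moved noticeably. Carrying it round the white bottle, over to above the caliper.

Request:
arm_command([
  {"linear": [30,-10,20],"turn": 0.005,"fingers": -0.2},
  {"linear": [65,-35,35],"turn": 0.005,"fingers": -0.2},
  {"linear": [95,-75,40],"turn": 0.005,"fingers": -0.2},
  {"linear": [105,-120,40],"turn": 0.005,"fingers": -0.2},
  {"linear": [105,-170,40],"turn": 0.005,"fingers": -0.2},
  {"linear": [105,-220,40],"turn": 0.005,"fingers": -0.2},
  {"linear": [105,-265,40],"turn": 0.005,"fingers": -0.2},
  {"linear": [105,-295,40],"turn": 0.005,"fingers": -0.2},
])

```text
time_s: 6.0
eef_pos: [594.1, -138.9, 179.4]
eef_rot: [-179.9, 0.0, 82.7]
ft_force: [0.5, 0.0, -0.4]
finger_gap: 42.6
finger_force: 25.6
```

Request:
arm_command([
  {"linear": [0,0,-20],"turn": 0,"fingers": -0.2},
  {"linear": [0,0,-45],"turn": 0,"fingers": -0.2},
  {"linear": [0,0,-65],"turn": 0,"fingers": -0.2},
  {"linear": [0,0,-80],"turn": 0,"fingers": -0.2},
  {"linear": [0,0,-85],"turn": 0,"fingers": -0.2},
  {"linear": [0,0,-85],"turn": 0,"fingers": -0.2},
])

```text
time_s: 6.75
eef_pos: [594.9, -136.3, 95.3]
eef_rot: [-180.0, -0.0, 82.8]
ft_force: [0.6, 0.7, -1.6]
finger_gap: 42.4
finger_force: 25.6
```

```bash
python3 - <<'E'
from rig import read_camera
import cv2,numpy as np
a=read_camera("side")["frame"][120:240,210:350,::-1];b=read_camera("top")["frame"][130:250,310:450,::-1]
b=cv2.convertScaleAbs(b,alpha=1.5)
cv2.imwrite("pics/above.png",cv2.resize(np.hstack([a,b]),None,fx=2.8,fy=2.8,interpolation=cv2.INTER_CUBIC))
E
```

```text
(no output)
```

View pics/above.png

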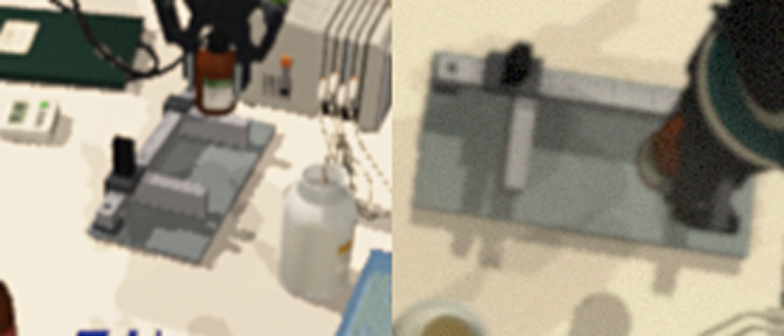

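The bottle hangs upright in front of the fixed jaw, over the bed; the position agrees with the calibration. Lowering to just above the bed, then gently onto it.

Request:
arm_command([
  {"linear": [0,1.5,-15],"turn": 0,"fingers": -0.2},
  {"linear": [0,1.5,-30],"turn": 0,"fingers": -0.2},
  {"linear": [0,1.5,-42],"turn": 0,"fingers": -0.2},
  {"linear": [0,1.5,-52],"turn": 0,"fingers": -0.2},
  {"linear": [0,1.5,-58],"turn": 0,"fingers": -0.2},
  {"linear": [0,1.5,-61],"turn": 0,"fingers": -0.2},
  {"linear": [0,1.5,-63],"turn": 0,"fingers": -0.2},
  {"linear": [0,1.5,-63],"turn": 0,"fingers": -0.2},
])

```text
time_s: 7.85
eef_pos: [594.9, -135.0, 32.4]
eef_rot: [180.0, 0.0, 82.8]
ft_force: [0.2, -0.3, -1.0]
finger_gap: 42.3
finger_force: 25.7
```

Request:
arm_command([
  {"linear": [0,0,-0.5],"turn": 0,"fingers": -0.2},
  {"linear": [0,0,-1],"turn": 0,"fingers": -0.2},
  {"linear": [0,0,-1.5],"turn": 0,"fingers": -0.2},
  {"linear": [0,0,-1.5],"turn": 0,"fingers": -0.2},
])

```text
time_s: 8.35
eef_pos: [594.9, -135.0, 30.9]
eef_rot: [180.0, 0.0, 82.8]
ft_force: [-1.4, 0.0, 0.4]
finger_gap: 42.6
finger_force: 25.9
```

Request:
arm_command([
  {"linear": [0,0,-0.5],"turn": 0,"fingers": -0.2},
  {"linear": [0,0,-1],"turn": 0,"fingers": -0.2},
  {"linear": [0,0,-1],"turn": 0,"fingers": -0.2},
])

```text
time_s: 8.72
eef_pos: [594.9, -135.0, 30.7]
eef_rot: [180.0, 0.0, 82.8]
ft_force: [-6.8, 1.8, 18.8]
finger_gap: 42.6
finger_force: 27.5
```

The bottle is on the bed (Fz 19 N). I'll ease the load and release with a small opening.

Request:
arm_command([
  {"linear": [0,0,0.8],"turn": 0,"fingers": -0.2},
  {"linear": [0,0,0.8],"turn": 0,"fingers": 0.1},
  {"linear": [0,0,0.8],"turn": 0,"fingers": 0.2},
  {"linear": [0,0,0.8],"turn": 0,"fingers": 0.27},
  {"linear": [0,0,0.8],"turn": 0,"fingers": 0.27},
])

```text
time_s: 9.35
eef_pos: [594.8, -134.9, 30.5]
eef_rot: [-180.0, 0.0, 82.8]
ft_force: [0.9, 1.3, 0.1]
finger_gap: 54.3
finger_force: 0.0
```

Request:
arm_command([
  {"linear": [0,0,8],"turn": 0,"fingers": 0.27},
  {"linear": [0,0,20],"turn": 0,"fingers": 0.27},
  {"linear": [0,0,40],"turn": 0,"fingers": 0.27},
  {"linear": [0,0,65],"turn": 0,"fingers": 0.27},
  {"linear": [0,0,95],"turn": 0,"fingers": 0.27},
  {"linear": [0,0,130],"turn": 0,"fingers": 0.27},
  {"linear": [10,40,130],"turn": 0,"fingers": 0.2},
  {"linear": [20,80,130],"turn": 0,"fingers": 0.0},
])

```text
time_s: 10.35
eef_pos: [615.3, -54.4, 162.6]
eef_rot: [179.9, 0.0, 82.8]
ft_force: [0.1, -0.6, -0.8]
finger_gap: 42.6
finger_force: 0.0
```

Request:
arm_command([
  {"linear": [30,12,0],"turn": 0,"fingers": 0.0},
  {"linear": [52,20,0],"turn": 0,"fingers": 0.0},
  {"linear": [52,20,-20],"turn": 0,"fingers": 0.0},
  {"linear": [52,20,-30],"turn": 0,"fingers": 0.0},
  {"linear": [52,20,-40],"turn": 0,"fingers": 0.0},
  {"linear": [52,20,-45],"turn": 0,"fingers": 0.0},
])

```text
time_s: 11.1
eef_pos: [666.3, -35.4, 115.1]
eef_rot: [-180.0, 0.0, 82.8]
ft_force: [0.2, 0.7, -0.3]
finger_gap: 42.9
finger_force: 0.0
```

```bash
python3 - <<'E'
from rig import read_camera
import cv2,numpy as np
a=read_camera("side")["frame"][120:240,210:350,::-1];b=read_camera("top")["frame"][130:250,310:450,::-1]
b=cv2.convertScaleAbs(b,alpha=1.5)
cv2.imwrite("pics/post.png",cv2.resize(np.hstack([a,b]),None,fx=2.8,fy=2.8,interpolation=cv2.INTER_CUBIC))
E
```

```text
(no output)
```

View pics/post.png

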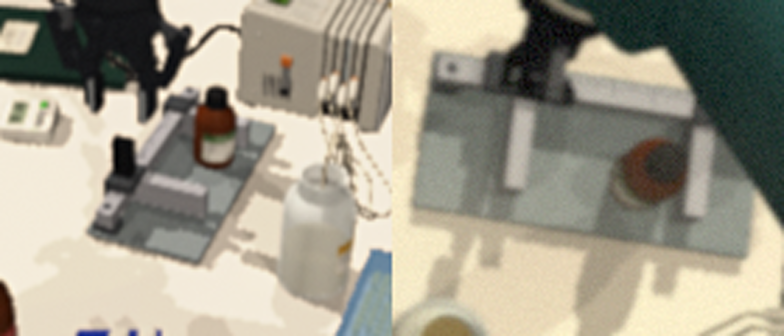

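The bottle stands upright on the bed next to the fixed jaw, and the fingers are above the post. Descending around the post.

Request:
arm_command([
  {"linear": [0.5,0.5,-15],"turn": 0,"fingers": 0.0},
  {"linear": [0.5,0.5,-28],"turn": 0,"fingers": 0.0},
  {"linear": [0.5,0.5,-38],"turn": 0,"fingers": 0.0},
  {"linear": [0.5,0.5,-48],"turn": 0,"fingers": 0.0},
  {"linear": [0.5,0.5,-56],"turn": 0,"fingers": 0.0},
  {"linear": [0.5,0.5,-56],"turn": 0,"fingers": 0.0},
])

```text
time_s: 11.95
eef_pos: [667.0, -34.4, 58.9]
eef_rot: [-179.9, 0.0, 82.8]
ft_force: [-0.5, -0.4, 0.8]
finger_gap: 42.3
finger_force: 0.0
```

Request:
arm_command([
  {"linear": [0,0,0],"turn": 0,"fingers": -0.2},
  {"linear": [0,0,0],"turn": 0,"fingers": -0.35},
  {"linear": [0,0,0],"turn": 0,"fingers": -0.48},
  {"linear": [0,0,0],"turn": 0,"fingers": -0.52},
  {"linear": [0,0,0],"turn": 0,"fingers": -0.52},
], grip_force=20)

```text
time_s: 12.58
eef_pos: [666.1, -34.2, 59.8]
eef_rot: [-179.9, 0.0, 82.8]
ft_force: [-11.9, 1.3, 9.1]
finger_gap: 21.8
finger_force: 20.0
```

Request:
arm_command([
  {"linear": [-1,0,0.5],"turn": 0,"fingers": -0.52},
  {"linear": [-1.8,-6,0.5],"turn": 0,"fingers": -0.52},
  {"linear": [-2.9,-15,0.5],"turn": 0,"fingers": -0.52},
  {"linear": [-4.1,-25,0.5],"turn": 0,"fingers": -0.52},
  {"linear": [-5.4,-35,0.5],"turn": 0,"fingers": -0.52},
  {"linear": [-6.6,-45,0.5],"turn": 0,"fingers": -0.52},
  {"linear": [-7.6,-53,0.5],"turn": 0,"fingers": -0.52},
  {"linear": [-8,-56,0.5],"turn": 0,"fingers": -0.52},
])

```text
time_s: 13.58
eef_pos: [658.3, -91.8, 59.9]
eef_rot: [-179.9, 0.0, 82.8]
ft_force: [-8.0, 3.0, -0.3]
finger_gap: 21.8
finger_force: 21.5
```

Request:
arm_command([
  {"linear": [-0.1,-1,0],"turn": 0,"fingers": -0.52},
  {"linear": [-0.2,-2,0],"turn": 0,"fingers": -0.52},
  {"linear": [-0.4,-3,0],"turn": 0,"fingers": -0.52},
  {"linear": [-0.5,-4,0],"turn": 0,"fingers": -0.52},
  {"linear": [-0.6,-5,0],"turn": 0,"fingers": -0.52},
  {"linear": [-0.8,-6,0],"turn": 0,"fingers": -0.52},
  {"linear": [-0.8,-6,0],"turn": 0,"fingers": -0.52},
])

```text
time_s: 14.45
eef_pos: [657.5, -97.4, 59.8]
eef_rot: [-179.9, 0.0, 82.8]
ft_force: [-8.2, 2.0, 0.9]
finger_gap: 21.4
finger_force: 21.6
```

Request:
arm_command([
  {"linear": [-0.1,-0.7,0],"turn": 0,"fingers": -0.52},
  {"linear": [-0.2,-1.4,0],"turn": 0,"fingers": -0.52},
  {"linear": [-0.3,-2,0],"turn": 0,"fingers": -0.52},
  {"linear": [-0.3,-2,0],"turn": 0,"fingers": -0.52},
])

```text
time_s: 14.95
eef_pos: [657.2, -99.2, 59.9]
eef_rot: [-179.9, 0.0, 82.8]
ft_force: [-7.6, 2.3, 0.7]
finger_gap: 21.7
finger_force: 21.6
```

Request:
arm_command([
  {"linear": [-0.1,-0.7,0],"turn": 0,"fingers": -0.52},
  {"linear": [-0.2,-1.4,0],"turn": 0,"fingers": -0.52},
  {"linear": [-0.2,-1.4,0],"turn": 0,"fingers": -0.52},
])

```text
time_s: 15.32
eef_pos: [657.0, -100.6, 59.8]
eef_rot: [-179.9, 0.0, 82.8]
ft_force: [-7.7, 1.5, 0.8]
finger_gap: 21.6
finger_force: 21.6
```

Request:
arm_command([
  {"linear": [-0.1,-0.7,0],"turn": 0,"fingers": -0.52},
  {"linear": [-0.2,-1.2,0],"turn": 0,"fingers": -0.52},
  {"linear": [-0.2,-1.2,0],"turn": 0,"fingers": -0.52},
])

```text
time_s: 15.7
eef_pos: [656.9, -101.8, 59.9]
eef_rot: [-179.9, 0.0, 82.8]
ft_force: [-7.6, 2.4, 0.3]
finger_gap: 21.8
finger_force: 21.5
```

Request:
arm_command([
  {"linear": [-0.1,-0.7,0],"turn": 0,"fingers": -0.52},
  {"linear": [-0.2,-1.2,0],"turn": 0,"fingers": -0.52},
  {"linear": [-0.2,-1.2,0],"turn": 0,"fingers": -0.52},
])

```text
time_s: 16.08
eef_pos: [656.7, -103.0, 59.9]
eef_rot: [-179.9, 0.0, 82.8]
ft_force: [-7.1, 2.4, -1.1]
finger_gap: 21.6
finger_force: 21.5
```

Request:
arm_command([
  {"linear": [-0.1,-0.7,0],"turn": 0,"fingers": -0.52},
  {"linear": [-0.1,-1,0],"turn": 0,"fingers": -0.52},
  {"linear": [-0.1,-1,0],"turn": 0,"fingers": -0.52},
])

```text
time_s: 16.45
eef_pos: [656.6, -103.9, 59.9]
eef_rot: [-179.9, 0.0, 82.8]
ft_force: [-8.0, 2.7, 0.9]
finger_gap: 21.7
finger_force: 21.5
```

Request:
arm_command([
  {"linear": [-0.1,-0.6,0],"turn": 0,"fingers": -0.52},
  {"linear": [-0.1,-1,0],"turn": 0,"fingers": -0.52},
  {"linear": [-0.1,-1,0],"turn": 0,"fingers": -0.52},
])

```text
time_s: 16.82
eef_pos: [656.5, -104.9, 59.9]
eef_rot: [-179.9, 0.0, 82.8]
ft_force: [-8.3, 3.7, -0.0]
finger_gap: 21.6
finger_force: 21.6
```

Request:
arm_command([
  {"linear": [-0.1,-0.6,0],"turn": 0,"fingers": -0.52},
  {"linear": [-0.1,-1,0],"turn": 0,"fingers": -0.52},
  {"linear": [-0.1,-1,0],"turn": 0,"fingers": -0.52},
])

```text
time_s: 17.2
eef_pos: [656.3, -105.5, 59.9]
eef_rot: [-179.9, -0.0, 82.8]
ft_force: [-8.2, 4.7, -0.1]
finger_gap: 21.4
finger_force: 21.6
```

Request:
arm_command([
  {"linear": [-0.1,-0.6,0],"turn": 0,"fingers": -0.52},
  {"linear": [-0.1,-1,0],"turn": 0,"fingers": -0.52},
  {"linear": [-0.1,-1,0],"turn": 0,"fingers": -0.52},
])

```text
time_s: 17.58
eef_pos: [656.3, -106.2, 59.9]
eef_rot: [-179.9, -0.0, 82.8]
ft_force: [-7.5, 5.5, 0.9]
finger_gap: 21.6
finger_force: 21.6
```

```bash
python3 - <<'E'
from rig import read_camera
import cv2,numpy as np
a=read_camera("side")["frame"][120:240,210:350,::-1];b=read_camera("top")["frame"][130:250,310:450,::-1]
b=cv2.convertScaleAbs(b,alpha=1.5)
cv2.imwrite("pics/closed.png",cv2.resize(np.hstack([a,b]),None,fx=2.8,fy=2.8,interpolation=cv2.INTER_CUBIC))
E
```

```text
(no output)
```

View pics/closed.png

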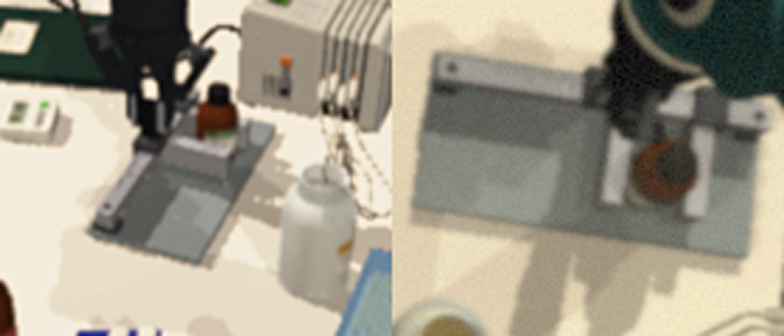

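The bottle stands between both jaws. The gap measures about 43 mm at jaw height in the top crop (625 to 686), and the force has risen by about 3 N over sliding friction, so it is lightly held. Releasing the post and retreating upward.

Request:
arm_command([
  {"linear": [0,0,0],"turn": 0,"fingers": -0.4},
  {"linear": [0,0,0],"turn": 0,"fingers": -0.25},
  {"linear": [0,0,0],"turn": 0,"fingers": -0.1},
  {"linear": [0,0,0],"turn": 0,"fingers": -0.1},
  {"linear": [0,0,10],"turn": 0,"fingers": -0.1},
  {"linear": [0,0,30],"turn": 0,"fingers": -0.1},
  {"linear": [0,0,60],"turn": 0,"fingers": -0.1},
  {"linear": [0,0,100],"turn": 0,"fingers": -0.1},
])

```text
time_s: 18.68
eef_pos: [657.0, -106.2, 162.1]
eef_rot: [-180.0, -0.0, 82.9]
ft_force: [-0.0, -0.5, -0.0]
finger_gap: 38.4
finger_force: 0.0
```

Request:
arm_command([
  {"linear": [0,50,10],"turn": 0,"fingers": -0.1},
  {"linear": [0,100,20],"turn": 0,"fingers": -0.1},
  {"linear": [0,150,20],"turn": 0,"fingers": -0.1},
  {"linear": [0,180,20],"turn": 0,"fingers": -0.1},
  {"linear": [0,180,20],"turn": 0,"fingers": -0.1},
])

```text
time_s: 19.3
eef_pos: [657.0, 77.0, 181.8]
eef_rot: [179.9, -0.1, 83.1]
ft_force: [0.2, -0.5, -0.1]
finger_gap: 38.3
finger_force: 0.0
```

```bash
python3 - <<'E'
from rig import read_camera
import cv2,numpy as np
t=read_camera("top")["frame"][140:230,350:460,::-1]
cv2.imwrite("pics/final.png",cv2.resize(cv2.convertScaleAbs(t,alpha=1.5),None,fx=6,fy=6,interpolation=cv2.INTER_CUBIC))
E
```

```text
(no output)
```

View pics/final.png

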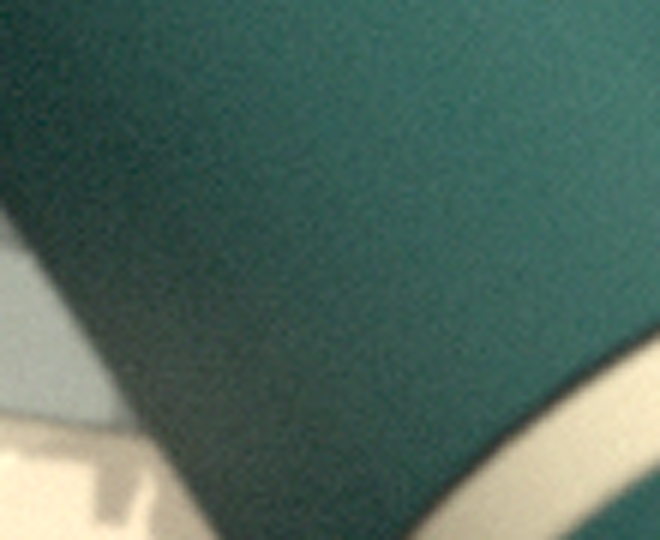

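The arm hides the caliper in this view, and my picture budget is used up. I'll compare the side view numerically with the one taken when the jaws closed.

```bash
python3 - <<'E'
from rig import read_camera,manip
import cv2,numpy as np
o=cv2.resize(cv2.imread("pics/closed.png"),(280,120),interpolation=cv2.INTER_AREA)[:,:140]
n=read_camera("side")["frame"][120:240,210:350,::-1].copy()
for nm,(x,y,w,h) in {"bottle":(66,28,22,26),"jaw":(58,46,28,20)}.items():
    t=o[y:y+h,x:x+w];r=cv2.matchTemplate(n[y-8:y+h+8,x-8:x+w+8],t,cv2.TM_CCOEFF_NORMED)
    _,m,_,l=cv2.minMaxLoc(r);print(nm,round(m,3),"shift",l[0]-8,l[1]-8)
s=manip.state();print(s["time_s"],s["ft_force"])
E
```

```text
bottle 0.895 shift 0 0
jaw 0.993 shift 0 0
19.4 [0.14908141 0.03120104 0.06079238]
```

Neither the bottle nor the jaw has moved since closing (shift 0 px), so I'm handing in.

```bash
python3 -c "
from rig import workorder
print(workorder.job_done())"
```

```text
the job is handed in; nothing more can be done
None
```

I handed the job in at about 19.4 s with the bottle upright on the caliper bed, lightly held between the jaws (gap about 43 mm by camera) and the arm clear; the hand-in gave no verdict, squareness was judged only by eye, and a finger pressed on something next to the bottle, probably the tip box, at about 24 N during the grasp (limit 40 N).

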